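# Build up a splined shaft at the spares counter

## Robot

A 6-joint arm with a two-finger parallel gripper is mounted at the origin on the work surface. World frame = base frame: x ahead of the robot, y to its left, z up, the work surface at z = 0. Lengths are in m, angles in rad, forces in N, time in s.
With the tool pointing down it reaches from about 0.35 to 0.975 m from the base axis. Payload 4.9 kg.
Tool frame: the origin (TCP) lies midway between the tips of the shut fingers; the grasp point (between the pads) lies 19 mm behind it; z points along the fingers, y is the line along which they close (so a half turn about z gives the same grasp; the last joint's range is limited). The gripper opens to 85 mm and grips with 20 to 120 N. Pads are 22 mm wide; open, the fingers measure 114 mm over their backs; the gripper's body (76 mm by 85 mm) begins 54 mm behind the grasp point. The pads swing forward as they close: fully open they stand 13 mm farther back than shut.
Start: joints at [1.119, 0.053, 1.613, -0, 1.476, -0.119], TCP at [0.204, 0.591, 0.231] pointing down, gripper open.
Joint ranges: [-3.01, 3.01], [-1.01, 2.22], [0.06, 2.58], [-1.02, 4.17], [0.09, 2.62], [-3.14, 3.14]. Speed limits (rad/s): [2.57, 2.57, 3.14, 3.14, 3.14, 3.14].

## Interface

Orientations are given as a unit quaternion [w, x, y, z].
In Python, from plant import state, grab_frame, job_done, cut_out, place_of gives the robot as it stands.
- The arm moves only by the tool jog_arm, never from a script. Its argument "motion" is text: rows parted by semicolons, each of 7 numbers parted by spaces: the opening in per cent of the stroke, from 0 (shut) to 100 (fully open), then the shift along the tool's x, y, z as a fraction of full scale, then the turn, a rotation vector about the tool's x, y, z as a fraction of full scale. A call has exactly 5 rows; each row is the pose to reach, as a shift and turn from the pose commanded when the call began, along the tool's axes at that moment; what a row does not reach only later rows make up. Full scale, the value 1, is 50 cm for a shift and 1.5 rad for a turn. A row lasts 1/8 s, in which the tool goes at most 62.5 mm and 10.7 degrees, less where a joint would pass 70% of its speed; a pose out of reach is approached as far as the arm can. A call with a number of a shift or a turn outside -1 to 1 is refused whole. A call with a gripper value outside its range is refused whole. The fingers move at their own pace and stop on an object; the grip force is fixed at half the most. Time passes only in rows, so rows that repeat a pose let the fingers close, or fill a call up. It gives the time, the measured TCP pose, the force, the opening and the grip force at its end, in the units of the state.
- state(): the state, without advancing time (a new reading comes with each control period).
- grab_frame(name): name is "scene" or "top" or "wrist"; returns a dict with "color" (400x640x3 uint8, red, green, blue), "range_z" (400x640 float32, m along the optical axis (not along the pixel's ray), 0 where there is no reading), "intrinsics" (3x3 intrinsics, pixels), "k1" (the pictures are not rectified: a ray, as slopes to the right and down, at radius r is drawn at 1 + k1 r^2 times it, then the intrinsics apply), "world_from_camera" (4x4, takes a point from camera to world coordinates). Camera axes: x right, y up, looking along -z (the intrinsics and any distortion apply to the point x, -y, -z); pixel columns grow to the right and rows downward; lengths in m; the calibration is good to about 2 mm. A picture is of the moment at which its call begins.
- job_done(): hands the job in; it is judged then, once.
Trained networks look in the newest picture that a camera, given by its name, has taken for a name from the list of things; names that differ only in an ending like _2 or _b are one class to them, and where a whole thing is asked for, a point or a joint stands for the part that bears it (a point fixed in the world has none). Each returns a list of dicts, best first, with "p" (0 to 1); they miss things now and then, are a little off and sometimes report something else, mostly with a low value. They report only what shows in the picture. A call takes as long as a camera call. They do not tell look-alikes from the thing itself.
- cut_out(camera, thing): "pixels" (400x640 bool, what is visible of it).
- place_of(camera, thing): "at" ([x, y, z] in m, in world coordinates, good to about 4 mm: a listed point, or the origin of a listed thing).
The state is a dict: "time": time; "joint_pos": joint angles; "joint_vel": joint speeds; "joint_efforts": joint torques, N m; "tool_pos": TCP position; "tool_rot": TCP orientation; "contact_force": force on the tool from outside, world axes, zero at the start; "ft_torque": the same for the moment, N m; "gripper_width": opening from 0.0 (shut) to 1.0 (fully open); "grasp_force": force on a finger pad.
Only numpy, scipy, OpenCV 4.12 (cv2) and the standard library are available. Lean on these libraries where they do the work, as an engineer would, in place of code of your own. Each camera call takes 0.05 s, during which the arm holds its last target. There are 200 camera calls.

## Task

Slide the splined cog, hub upwards, over the upright shaft, turning it so that its one wide groove finds the shaft's one wide spline, until it sits fully home on the shoulder; then slide the sleeve whose bore fits the shaft down onto the cog's hub. Lower both parts under control all the way rather than letting them fall, let go, and leave the narrow sleeve, bottle, yellow bin and small gear where they stand.

Things in the scene. Friction and masses are not known exactly. Their poses are not given: they have to be found in the camera images.
- stand: Fixed stand, place and yaw vary: grey base plate 150 (x) by 110 (y) by 14 mm, an upright steel shaft in its middle. Origin: centre of the plate's underside, on the table; z up along the shaft. Two upright studs, 10 mm in diameter, tops 72 mm above the table, stand 54 mm from the shaft axis along +x and -x and keep fingers out on those sides; +y and -y are free.
- seat (a point): Point on the shaft axis at its round shoulder (56 mm diameter), 40 mm above the table; axes as the stand's. The cog's underside comes to rest here. For 16 mm above it four splines stand out to 16 mm from the axis: the wide one, 8 mm wide, towards the stand's +x, and three 4 mm wide towards +y, -x and -y. Above them the shaft is plain.
- shaft_top (a point): Top of the shaft, on its axis, 58 mm above the seat. The shaft is 24 mm in diameter; its last 5 mm taper to 18 mm at the top.
- cog: Loose steel cog, 0.2-0.42 kg, hub up in a tray pocket. Origin: centre of its underside, on the bore axis; z up. Flange 68 mm over the teeth, 10 mm thick; round hub, 44 mm diameter, up to 26 mm above the underside (grip it there). Through bore 26.4 mm with grooves out to 17.5 mm radius: one 10.5 mm wide towards its +x (small dark mark on the flange beyond it), three 6.5 mm wide towards +y, -x, -y.
- cog_groove (a point): Mouth of the cog's wide groove, on the hub's top, 15 mm from the bore axis towards the cog's +x, 26 mm above the underside. The cog goes over the splines only when its +x points along the stand's +x within about 0.07 rad; otherwise it stops on the splines, 16 mm above the seat.
- sleeve: Loose plain aluminium sleeve, the one that fits: 44 mm outside diameter, 26.4 mm bore, 24 mm high, about 0.18 kg (varies), standing on end in a pocket of the tray. Origin: centre of its underside; z up. Home, its underside lies on the cog's hub, 26 mm above the seat. Either end may be up.
- sleeve_mid (a point): Centre of the fitting sleeve, 12 mm above its underside; home, it lies 38 mm above the seat.
- tray: Fixed blue tray, 110 (x) by 310 (y) mm, walls 14 mm high and 4 mm thick, with three pockets side by side along its y, centres about 102 mm apart. Origin: centre of its underside, on the table; parts lie on its floor, 4 mm above the table. Cog and both sleeves lie in the pockets in any order; tray and stand may change sides.
- narrow_sleeve: Bystander: aluminium sleeve too narrow for the shaft, 34 mm outside diameter, 16 mm bore, 24 mm high, in a pocket of the tray. Origin: centre of its underside. Leave alone.
- oil_bottle: Bystander: white bottle, 54 mm in diameter and 150 mm high, standing loose just beyond the tray. Origin: centre of its underside. Leave alone.
- pick_bin: Bystander: loose yellow picking bin, 100 by 130 mm and 65 mm high, on the robot's side of the stand. Origin: centre of its underside. Leave alone.
- small_gear: Bystander: small solid gear, 50 mm in diameter over its teeth and 12 mm thick, lying beyond the stand. Origin: centre of its underside. Leave alone.
Mind the look-alikes: they are no part of the job. What is shaped like the cog but green or pink is not meant.

How it is judged:
On the way, in this order (a step that is already met when the one before it is completed fails the run):
1. the cog sits home on the shoulder, splines engaged (horizontal distance between cog and seat below 0.0035 m and z of cog in the frame of seat between -0.003 and 0.003 m and angle between cog's own z axis and vertical below 0.08 rad and angle between the x axis of cog and the x axis of stand, either way round below 0.15 rad), for 0.2 s.
2. the fitting sleeve sits on the cog's hub (horizontal distance between sleeve_mid and seat below 0.0035 m and z of sleeve_mid in the frame of seat between 0.035 and 0.041 m), for 0.2 s.
At the end, for the whole second after the job is handed in: Cog hub up on the shaft, underside within 3 mm of the shoulder and 3.5 mm of the axis, wide groove on the wide spline, tilt under 0.08 rad; fitting sleeve on its hub, centre 35 to 41 mm above the seat and within 3.5 mm of the axis; both released and at rest (all of step 1 and all of step 2 and linear speed of each of cog, sleeve below 0.02 m/s); the robot touches nothing.
It fails at once if the narrow sleeve or the small gear is moved more than 30 mm or tipped over (distance of any of narrow_sleeve, small_gear from where it was at the start of the episode above 0.03 m or angle between any of narrow_sleeve, small_gear's own z axis and vertical above 0.35 rad).
It fails at once if the bottle or the yellow bin is moved more than 30 mm or tipped over (distance of any of oil_bottle, pick_bin from where it was at the start of the episode above 0.03 m or angle between any of oil_bottle, pick_bin's own z axis and vertical above 0.35 rad).
It fails at once if the cog is let fall onto or down the shaft (over the shaft, out of the fingers, faster than 0.4 m/s) (horizontal distance between cog and seat below 0.02 m and linear speed of cog above 0.4 m/s and contact force between the fingers and cog below 0.05 N).
It fails at once if the sleeve is let fall onto or down the shaft (over the shaft, out of the fingers, faster than 0.4 m/s) (horizontal distance between sleeve_mid and seat below 0.02 m and linear speed of sleeve above 0.4 m/s and contact force between the fingers and sleeve below 0.05 N).
It also fails if it takes over 72 s, if anything falls off the work surface, if the arm or the gripper's body presses on something with over 40 N, if the wrist force passes 120 N, or if a joint passes its speed limit or range.

## Working session

There is one attempt and no reset: what is moved stays moved. The work goes in short steps, Python scripts to look and compute and a tool call to move; the robot and the scene stay as the last step left them, time stands still between calls to the robot, and variables do not carry over. Pictures are saved under pics/ and viewed, at most 10 in all, crops included, and the job is handed in when it is done.

Besides the shell and the picture viewer there is one more tool, called after ">>>" by a JSON object that holds its "api" and its "payload", one argument or row to a line. jog_arm: Moves the arm, as the interface text tells. Shift numbers are shares of 50 cm and turn numbers shares of 1.5 rad, none past 1 either way. Its arguments: {"type":"object","properties":{"motion":{"type":"string"}},"required":["motion"]}

```bash
mkdir -p pics; cat > h.py <<'E'
import numpy as np,cv2
from plant import *
from scipy.spatial.transform import Rotation as R
def cloud(f):
    K=f["intrinsics"];h,w=f["range_z"].shape
    v,u=np.mgrid[0:h,0:w]
    p=np.stack([u,v],-1).reshape(-1,1,2).astype(float)
    n=cv2.undistortPoints(p,K,np.array([f["k1"],0,0,0,0.])).reshape(h,w,2)
    z=f["range_z"]
    P=np.stack([n[...,0]*z,-n[...,1]*z,-z],-1)
    M=f["world_from_camera"]
    W=P@M[:3,:3].T+M[:3,3]; W[z==0]=np.nan
    return W
def proj(f,X):
    M=f["world_from_camera"];c=(np.atleast_2d(X)-M[:3,3])@M[:3,:3]
    s=np.stack([c[:,0]/-c[:,2],-c[:,1]/-c[:,2]],-1);s=s*(1+f["k1"]*(s**2).sum(1,keepdims=True))
    K=f["intrinsics"];return s*[K[0,0],K[1,1]]+K[:2,2]
def save(n,img,s=1):
    cv2.imwrite("pics/"+n,cv2.resize(img[...,::-1],None,fx=s,fy=s,interpolation=cv2.INTER_CUBIC))
def Rt():
    s=state();q=s["tool_rot"];return np.array(s["tool_pos"]),R.from_quat([q[1],q[2],q[3],q[0]])
def rel(p,yaw=None):
    "shift in tool axes (fraction) to world tcp p"
    t,r=Rt();return np.round(r.inv().apply(np.array(p)-t)/.5,4)
E
python3 - <<'E'
from h import *
ims=[]
for c in ["top","scene"]:
    f=grab_frame(c);ims.append(f["color"])
    for t in ["stand","tray","cog","sleeve","narrow_sleeve","cog_groove","shaft_top","seat","oil_bottle","pick_bin","small_gear"]:
        print(c,t,[(np.round(d["at"],3).tolist(),round(d["p"],2),proj(f,d["at"])[0].round().tolist()) for d in place_of(c,t)][:4])
save("a.png",np.vstack(ims),.74)
s=state();print(s["time"],s["tool_pos"],s["tool_rot"])
E
```

```text
top stand [([0.493, 0.232, 0.003], 0.61, [220.0, 224.0])]
top tray [([0.571, -0.215, -0.0], 0.7, [365.0, 196.0])]
top cog [([0.615, -0.452, -0.001], 0.77, [442.0, 180.0]), ([0.436, -0.316, -0.002], 0.75, [400.0, 239.0]), ([0.424, -0.188, -0.001], 0.59, [358.0, 244.0]), ([0.573, -0.311, 0.004], 0.58, [397.0, 194.0])]
top sleeve [([0.571, -0.213, 0.002], 0.58, [365.0, 196.0]), ([0.348, 0.204, 0.002], 0.27, [229.0, 272.0])]
top narrow_sleeve [([0.559, -0.116, 0.0], 0.51, [333.0, 200.0])]
top cog_groove [([0.712, -0.363, 0.027], 0.72, [414.0, 147.0]), ([0.428, -0.179, 0.023], 0.67, [356.0, 243.0]), ([0.446, -0.332, 0.028], 0.65, [407.0, 236.0]), ([0.618, -0.465, 0.024], 0.62, [448.0, 178.0])]
top shaft_top [([0.498, 0.233, 0.096], 0.94, [211.0, 221.0])]
top seat [([0.498, 0.232, 0.041], 0.67, [216.0, 222.0])]
top oil_bottle [([0.693, -0.244, -0.004], 0.61, [373.0, 157.0]), ([0.57, -0.214, 0.003], 0.49, [365.0, 196.0])]
top pick_bin [([0.349, 0.203, 0.001], 0.72, [229.0, 272.0])]
top small_gear [([0.607, 0.26, -0.002], 0.66, [211.0, 187.0]), ([0.696, -0.243, -0.004], 0.48, [373.0, 155.0])
[... 432 characters left out ...]
583, -0.323, 0.034], 0.97, [224.0, 268.0]), ([0.62, -0.469, 0.024], 0.84, [159.0, 312.0]), ([0.704, -0.362, 0.02], 0.74, [223.0, 327.0]), ([0.448, -0.327, 0.024], 0.6, [205.0, 226.0])]
scene shaft_top [([0.495, 0.234, 0.097], 0.81, [430.0, 143.0]), ([0.69, -0.241, -0.002], 0.67, [280.0, 303.0]), ([0.608, 0.262, -0.005], 0.41, [458.0, 199.0])]
scene seat [([0.497, 0.238, 0.037], 0.6, [428.0, 161.0])]
scene oil_bottle [([0.69, -0.242, -0.001], 0.81, [279.0, 303.0])]
scene pick_bin [([0.351, 0.2, 0.001], 0.93, [385.0, 141.0])]
scene small_gear [([0.608, 0.262, -0.005], 0.63, [459.0, 199.0])]
1.2 [0.20418385 0.5906721  0.23126735] [-1.01521272e-05  1.65649809e-01  9.86184638e-01 -3.23340233e-05]
```

View pics/a.png

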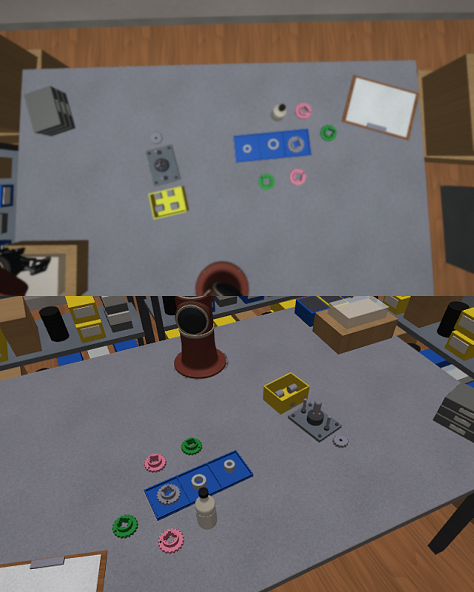

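The cog could be confused with the green ones at top px (358,244) and (442,180), and the pink ones at (402,239) and (410,150). I choose the grey one in the tray at about (399,194). For the sleeve, the wider one is at (365,196); the narrow one is at (333,200). I'll check this in one close crop.

```bash
python3 - <<'E'
from h import *
f=grab_frame("top");g=grab_frame("scene")
a=f["color"][165:225,315:415];b=f["color"][180:260,185:245]
c=g["color"][215:295,195:335]; d=g["color"][120:200,380:470]
r=lambda i,w,h:cv2.resize(i,(w,h),interpolation=cv2.INTER_CUBIC)
save("b.png",np.vstack([np.hstack([r(a,450,270),r(b,200,270)]),np.hstack([r(c,455,260)[:,:355],r(d,295,260)])]))
# tray & stand geometry
W=cloud(f);hsv=cv2.cvtColor(f["color"],cv2.COLOR_RGB2HSV)
m=(hsv[...,0]>100)&(hsv[...,0]<125)&(hsv[...,1]>150);m[:,:300]=0;m[:,430:]=0;m[:150]=0;m[230:]=0
p=W[m][:,:2];p=p[~np.isnan(p[:,0])].astype(np.float32);print("tray",cv2.minAreaRect(p))
d=cut_out("top","stand")
m=d[0]["pixels"]&(W[...,2]<.03);p=W[m][:,:2].astype(np.float32);print("stand",cv2.minAreaRect(p))
m=d[0]["pixels"]&(W[...,2]>.085);print("shaft",m.sum(),np.nanmedian(W[m],0))
d=place_of("scene","cog_groove")[:1];print(d)
E
```

```text
tray ((0.568128228187561, -0.2201065868139267), (0.10654065012931824, 0.30469125509262085), 4.3261847496032715)
stand ((0.496103972196579, 0.23006992042064667), (0.1508161723613739, 0.11528260260820389), 14.211874961853027)
shaft 28 [0.49643487 0.22208927 0.09437478]
[{'at': [0.4474, -0.3249, 0.0249], 'p': 0.88}]
```

View pics/b.png

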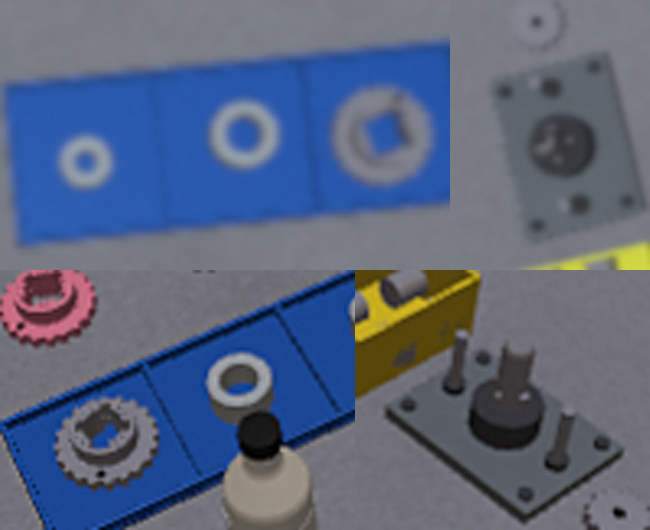

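The crop confirms the grey cog in the right pocket, the wide sleeve in the middle and the narrow sleeve on the left. The stand's long axis is at about 14° yaw. The cog's mark points to about -25 to -40°. I'll go above the stand first, since it's on the way, to find the wide spline.

>>> {"api": "jog_arm", "payload": {
  "motion": "100 -0.79 -0.5 -0.13 0 0 -0.384; 100 -0.79 -0.5 -0.13 0 0 -0.384; 100 -0.79 -0.5 -0.13 0 0 -0.384; 100 -0.79 -0.5 -0.13 0 0 -0.384; 100 -0.79 -0.5 -0.13 0 0 -0.384"
}}

```text
time: 2.02
tool_pos: [0.3927, 0.3545, 0.2736]
tool_rot: [0.0, -0.122, 0.993, 0.0]
contact_force: [0.2, 0.1, 0.1]
gripper_width: 1.002
grasp_force: 0.0
```

```bash
python3 - <<'E'
from h import *
t,r=Rt();print(t,r.as_matrix().round(3),state()["joint_pos"],rel([.497,.228,.30]))
f=grab_frame("wrist");M=f["world_from_camera"];print(np.round(r.inv().apply(M[:3,3]-t),3),r.inv().apply(-M[:3,2]).round(3))
print(proj(f,[[.497,.228,.098]]))
E
```

```text
[0.39270461 0.35450636 0.27364489] [[-0.97  -0.241  0.001]
 [-0.241  0.97   0.   ]
 [-0.001  0.    -1.   ]] [ 5.93625371e-01 -2.01130738e-01  1.78334850e+00 -3.69734413e-05
  1.55852322e+00 -1.22100017e+00] [-0.1414 -0.2959 -0.0527]
[ 0.074 -0.    -0.142] [-0.294 -0.     0.956]
[[170.33803396 248.37873671]]
```

>>> {"api": "jog_arm", "payload": {
  "motion": "100 -0.13 -0.3 -0.05 0 0 0; 100 -0.13 -0.3 -0.05 0 0 0; 100 -0.13 -0.3 -0.05 0 0 0; 100 -0.13 -0.3 -0.05 0 0 0; 100 -0.13 -0.3 -0.05 0 0 0"
}}

```text
time: 2.7
tool_pos: [0.4907, 0.2266, 0.2979]
tool_rot: [-0.0, -0.121, 0.993, 0.0]
contact_force: [-0.6, -0.4, -0.6]
gripper_width: 1.001
grasp_force: 0.0
```

```bash
cat >> h.py <<'E'
def ortho(f,c,z,half=.06,n=300):
    "view rectified onto plane z; up=+x world, left=+y"
    g=np.linspace(half,-half,n);X,Y=np.meshgrid(g,g,indexing='ij')
    q=proj(f,np.stack([c[0]+X,c[1]+Y,0*X+z],-1).reshape(-1,3)).astype(np.float32).reshape(n,n,2)
    return cv2.remap(f["color"],q[...,0],q[...,1],cv2.INTER_CUBIC)
E
python3 - <<'E'
from h import *
f=grab_frame("wrist");W=cloud(f)
for t in ["shaft_top","seat","stand"]: print(t,[(np.round(d["at"],4),round(d["p"],2)) for d in place_of("wrist",t)][:3])
d=cut_out("wrist","stand")
for lo,hi in [(.09,.11),(.03,.046),(.05,.06),(.065,.078),(.008,.02)]:
    m=(W[...,2]>lo)&(W[...,2]<hi)&(np.hypot(W[...,0]-.497,W[...,1]-.23)<.1)
    p=W[m];print(lo,len(p),p.mean(0).round(4), cv2.minAreaRect(p[:,:2].astype(np.float32)))
    if lo==.065:
        q=p[p[:,0]>.497].mean(0)-p[p[:,0]<.497].mean(0);print("studs",p[p[:,0]>.497].mean(0),p[p[:,0]<.497].mean(0),np.arctan2(q[1],q[0]))
save("c.png",np.hstack([f["color"][:,100:500],cv2.resize(ortho(f,[.497,.230],.056),(400,400))]))
E
```

```text
shaft_top [(array([0.4974, 0.234 , 0.0999]), 0.61)]
seat [(array([0.4924, 0.2329, 0.0395]), 0.57)]
stand [(array([4.987e-01, 2.327e-01, 2.000e-04]), 0.83)]
0.09 176 [0.4949 0.2325 0.0949] ((0.49717241525650024, 0.23299963772296906), (0.022842228412628174, 0.023118972778320312), 88.31883239746094)
0.03 1311 [0.4942 0.2322 0.0396] ((0.47531062364578247, 0.22225245833396912), (0.1511087417602539, 0.05513627082109451), 26.163278579711914)
0.05 214 [0.4981 0.2332 0.0554] ((0.4737875461578369, 0.2283378541469574), (0.15340545773506165, 0.03190081939101219), 11.503835678100586)
0.065 203 [0.4943 0.2321 0.0715] ((0.4973774552345276, 0.23231612145900726), (0.11732572317123413, 0.021194491535425186), 8.451488494873047)
studs [0.54825452 0.24549304 0.07109961] [0.46070733 0.22377262 0.07179949] 0.2431892375677648
0.008 8311 [0.4919 0.2317 0.0139] ((0.49633288383483887, 0.23287735879421234), (0.199614018201828, 0.11009354144334793), 13.978670120239258)
```

View pics/c.png

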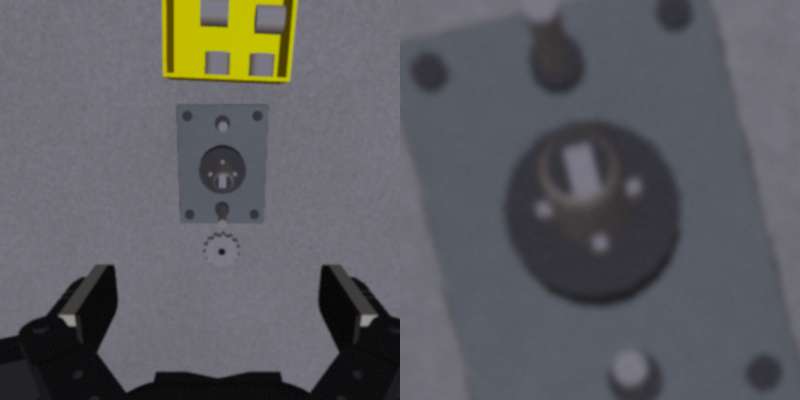

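White spline tips are visible at left (543,209), right (634,186) and bottom (600,243), all narrow. So the wide spline is the hidden one towards world +x, and the stand yaw is about +0.244. The shaft axis is at about (0.497,0.233). On to the cog.

>>> {"api": "jog_arm", "payload": {
  "motion": "100 0.01 -0.12 0.0 0 0 0.12; 100 0.02 -0.24 0.0 0 0 0.24; 100 0.03 -0.36 0 0 0 0.36; 100 0.04 -0.48 0 0 0 0.48; 100 0.05 -0.6 0 0 0 0.52"
}}

```text
time: 3.58
tool_pos: [0.539, -0.0722, 0.2983]
tool_rot: [0.0, 0.266, 0.964, 0.0]
contact_force: [2.0, -0.1, 1.1]
gripper_width: 1.0
grasp_force: 0.0
```

```bash
python3 - <<'E'
from h import *
print(state()["joint_pos"],Rt()[0],rel([.572,-.314,.24]))
E
```

```text
[-2.70166750e-01 -1.73385290e-01  1.71887053e+00  2.13436967e-04
  1.59543729e+00 -1.30264715e+00] [ 0.53902917 -0.07222279  0.29827303] [-0.3045 -0.3814  0.1166]
```

>>> {"api": "jog_arm", "payload": {
  "motion": "100 -0.3 -0.38 0.1 0 0 0; 100 -0.3 -0.38 0.1 0 0 0; 100 -0.3 -0.38 0.1 0 0 0; 100 -0.3 -0.38 0.1 0 0 0; 100 -0.3 -0.38 0.1 0 0 0"
}}

```text
time: 4.2
tool_pos: [0.5699, -0.3136, 0.2454]
tool_rot: [-0.002, 0.267, 0.964, 0.0]
contact_force: [-0.3, 0.3, 0.3]
gripper_width: 0.999
grasp_force: 0.0
```

```bash
cat > cog.py <<'E'
from h import *
import sys
f=grab_frame("wrist");W=cloud(f);c=np.array([.572,-.314])
for t in ["cog","cog_groove"]: print(t,[(np.round(d["at"],4),round(d["p"],2)) for d in place_of("wrist",t)][:3])
for lo,hi,rad in [(.025,.036,.04),(.01,.018,.042)]:
    m=(W[...,2]>lo)&(W[...,2]<hi)&(np.hypot(W[...,0]-c[0],W[...,1]-c[1])<rad)
    p=W[m][:,:2].astype(np.float32);print(lo,len(p),np.median(W[m][:,2]),cv2.minEnclosingCircle(p),p.mean(0))
    if lo==.025: c=np.array(cv2.minEnclosingCircle(p)[0])
save(sys.argv[1],np.hstack([cv2.resize(ortho(f,c,.030,.04),(400,400)),cv2.resize(ortho(f,c,.014,.04),(400,400))]))
E
python3 cog.py d.png; python3 -c "
from h import *
print(Rt()[0],Rt()[1].as_matrix()[:,1])"
```

```text
cog [(array([ 4.356e-01, -3.177e-01, -4.000e-04]), 0.92), (array([ 0.5712, -0.3148,  0.0027]), 0.81), (array([ 0.7126, -0.3537, -0.0028]), 0.76)]
cog_groove [(array([ 0.6209, -0.4683,  0.029 ]), 0.86), (array([ 0.7037, -0.3664,  0.0282]), 0.79), (array([ 0.4423, -0.3309,  0.0273]), 0.64)]
0.025 728 0.029611234215344867 ((0.570675790309906, -0.3137538731098175), 0.02181810885667801) [ 0.5700573  -0.31325096]
0.01 1498 0.013799075028838426 ((0.5709782242774963, -0.31375351548194885), 0.03418570011854172) [ 0.5681511 -0.3120594]
[ 0.5709989  -0.31006785  0.24821285] [5.10593052e-01 8.59822393e-01 4.32945029e-04]
```

View pics/d.png

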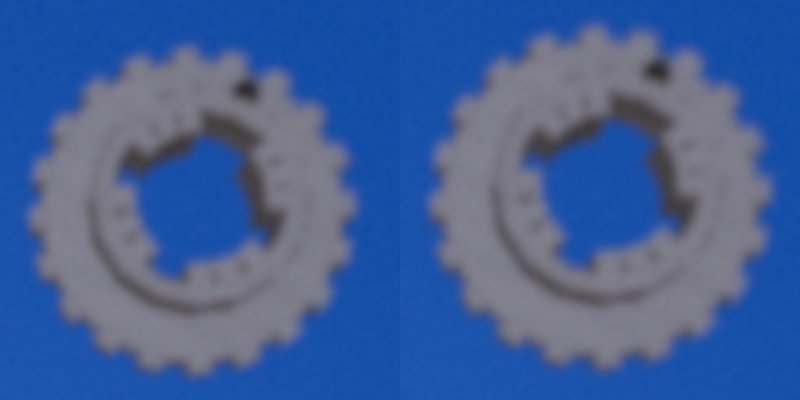

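The wide groove is at left px (232,128) and the dark mark at right px (656,70), so the cog's yaw is about -23.5°. I'll refine it with the mark's centroid.

```bash
python3 - <<'E'
from h import *
f=grab_frame("wrist");c=np.array([.5708,-.31375])
o=ortho(f,c,.014,.04,800).min(2).astype(float)
yy,xx=np.mgrid[0:800,0:800];r=np.hypot(xx-399.5,yy-399.5)/10
w=np.clip(85-o,0,None)*((r>25)&(r<33)&(np.hypot(xx-512,yy-140)<40))
x=(w*xx).sum()/w.sum()-399.5;y=(w*yy).sum()/w.sum()-399.5
yaw=np.arctan2(-x,-y);print(w.sum(),np.hypot(x,y)/10,yaw,np.degrees(yaw))
t,R0=Rt();ty=R0.as_matrix()[:,1];a=np.arctan2(ty[1],ty[0]);print("turn frac about tool z",-(yaw+np.pi/2-a)/1.5,t)
print(rel([*c,.06]),rel([*c,.013]),state()["joint_pos"])
E
```

```text
35494.0 28.40623759493232 -0.4197329321566897 -24.048925535229234
turn frac about tool z -0.07694709076447485 [ 0.57116155 -0.30972434  0.24872093]
[-0.0032 -0.0074  0.3774] [-0.0032 -0.0074  0.4714] [-6.11478473e-01  1.00212446e-01  1.53380198e+00  3.20239275e-04
  1.50693970e+00 -1.64714148e+00]
```

>>> {"api": "jog_arm", "payload": {
  "motion": "100 -0.003 -0.0074 0.1 0 0 -0.077; 100 -0.003 -0.0074 0.2 0 0 -0.077; 100 -0.003 -0.0074 0.3 0 0 -0.077; 100 -0.003 -0.0074 0.38 0 0 -0.077; 100 -0.003 -0.0074 0.38 0 0 -0.077"
}}

```text
time: 5.03
tool_pos: [0.568, -0.3117, 0.0547]
tool_rot: [-0.003, 0.208, 0.978, 0.001]
contact_force: [0.3, -0.0, 0.2]
gripper_width: 1.001
grasp_force: 0.0
```

```bash
cat > at.py <<'E'
from h import *
import sys
a=list(map(float,sys.argv[1:]))
t,r=Rt();m=r.as_matrix();s=state()
y=np.arctan2(m[1,1],m[0,1])
print("t",s["time"],"pos",t.round(4),"yawY",round(y,4),"tilt",m[:2,2].round(4),"F",np.round(s["contact_force"],1),"w",s["gripper_width"],s["grasp_force"])
print("rel",rel(a[:3]),"turn",[round(-((a[3]-y+k)%(2*np.pi)-0)/1.5,4) if 0 else round(-(a[3]-y)/1.5,4) for k in [0]], s["joint_pos"].round(3))
E
python3 at.py .5708 -.3138 .013 1.151
```

```text
t 5.025 pos [ 0.568  -0.3117  0.0547] yawY 1.1515 tilt [-0.006   0.0043] F [ 0.3 -0.   0.2] w 1.000734777279386 0.0
rel [-0.0073 -0.0016  0.0833] turn [np.float64(0.0003)] [-0.617  0.272  1.678  0.     1.199 -1.768]
```

>>> {"api": "jog_arm", "payload": {
  "motion": "100 -0.007 -0.002 0.03 0 0 0; 100 -0.007 -0.002 0.06 0 0 0; 100 -0.007 -0.002 0.083 0 0 0; 100 -0.007 -0.002 0.083 0 0 0; 100 -0.007 -0.002 0.083 0 0 0"
}}

```text
time: 5.65
tool_pos: [0.5731, -0.3176, 0.017]
tool_rot: [0.0, 0.209, 0.978, -0.0]
contact_force: [-1.4, -0.1, 0.4]
gripper_width: 1.001
grasp_force: 0.0
```

```bash
python3 at.py .5708 -.3138 .013 1.151
```

```text
t 5.65 pos [ 0.5731 -0.3176  0.017 ] yawY 1.1494 tilt [ 0.0005 -0.0003] F [-1.4 -0.1  0.4] w 1.000694140919402 0.0
rel [0.0073 0.005  0.0079] turn [np.float64(-0.0011)] [-0.619  0.331  1.676 -0.     1.133 -1.769]
```

>>> {"api": "jog_arm", "payload": {
  "motion": "100 0.007 0.005 0.006 0 0 0; 100 0.007 0.005 0.006 0 0 0; 100 0.007 0.005 0.006 0 0 0; 100 0.007 0.005 0.006 0 0 0; 100 0.007 0.005 0.006 0 0 0"
}}

```text
time: 6.28
tool_pos: [0.5708, -0.3137, 0.0137]
tool_rot: [0.0, 0.209, 0.978, -0.0]
contact_force: [0.5, 0.4, -0.1]
gripper_width: 0.999
grasp_force: 0.0
```

```bash
python3 at.py .5708 -.3138 .013 1.151
```

```text
t 6.275 pos [ 0.5708 -0.3137  0.0137] yawY 1.1495 tilt [ 0.0001 -0.0001] F [ 0.5  0.4 -0.1] w 0.999397952327957 0.0
rel [-0.0001 -0.0002  0.0014] turn [np.float64(-0.001)] [-0.617  0.328  1.687 -0.     1.127 -1.766]
```

>>> {"api": "jog_arm", "payload": {
  "motion": "40 0 0 0 0 0 0; 0 0 0 0 0 0 0; 0 0 0 0 0 0 0; 0 0 0 0 0 0 0; 0 0 0 0 0 0 0"
}}

```text
time: 6.9
tool_pos: [0.5711, -0.314, 0.0142]
tool_rot: [0.0, 0.209, 0.978, -0.0]
contact_force: [-1.3, 0.1, 4.2]
gripper_width: 0.489
grasp_force: 60.8
```

```bash
python3 at.py .5708 -.3138 .013 1.151
```

```text
t 6.9 pos [ 0.5711 -0.314   0.0142] yawY 1.1496 tilt [ 0.0006 -0.0008] F [-1.3  0.1  4.2] w 0.4891261305494579 60.84694147109985
rel [0.0006 0.0001 0.0025] turn [np.float64(-0.0009)] [-0.617  0.328  1.686 -0.     1.127 -1.766]
```

>>> {"api": "jog_arm", "payload": {
  "motion": "0 0 0 -0.04 0 0 0; 0 0 0 -0.12 0 0 0; 0 0 0 -0.22 0 0 0; 0 0.05 0.08 -0.32 0 0 -0.06; 0 0.11 0.18 -0.38 0 0 -0.16"
}}

```text
time: 7.52
tool_pos: [0.5586, -0.2166, 0.2026]
tool_rot: [0.002, 0.089, 0.996, -0.0]
contact_force: [0.8, -0.2, -4.0]
gripper_width: 0.489
grasp_force: 61.6
```

>>> {"api": "jog_arm", "payload": {
  "motion": "0 0.06 0.1 0 0 0 -0.09; 0 0.12 0.2 0 0 0 -0.18; 0 0.18 0.3 0 0 0 -0.27; 0 0.24 0.4 0 0 0 -0.28; 0 0.3 0.5 0 0 0 -0.28"
}}

```text
time: 8.15
tool_pos: [0.4544, 0.0579, 0.1993]
tool_rot: [0.0, -0.119, 0.993, 0.0]
contact_force: [0.8, -0.4, -3.0]
gripper_width: 0.493
grasp_force: 61.6
```

```bash
python3 at.py .4972 .233 .20 1.8136
```

```text
t 8.15 pos [0.4544 0.0579 0.1993] yawY 1.8092 tilt [0.     0.0006] F [ 0.8 -0.4 -3. ] w 0.49317017858037904 61.60259664058685
rel [-0.166   0.3201 -0.0011] turn [np.float64(-0.003)] [-3.600e-02 -3.450e-01  2.023e+00  1.000e-03  1.464e+00 -1.846e+00]
```

>>> {"api": "jog_arm", "payload": {
  "motion": "0 -0.06 0.1 0 0 0 -0.003; 0 -0.12 0.2 0 0 0 -0.003; 0 -0.165 0.27 0 0 0 -0.003; 0 -0.165 0.3 0 0 0 -0.003; 0 -0.165 0.3 0 0 0 -0.003"
}}

```text
time: 8.78
tool_pos: [0.4996, 0.2216, 0.199]
tool_rot: [-0.001, -0.122, 0.993, -0.0]
contact_force: [0.3, 0.1, -3.0]
gripper_width: 0.49
grasp_force: 61.7
```

```bash
python3 at.py .4972 .233 .20 1.8136; python3 - <<'E'
from h import *
f=grab_frame("wrist");W=cloud(f);t,r=Rt()
L=(W-t)@r.as_matrix()   # tool coords
save("e.png",f["color"]);v=f["range_z"]
for z0,lab in [(-.016,"hubtop"),(-.000,"flange")]:
    m=(abs(L[...,2]-z0)<.005)&(np.hypot(L[...,0],L[...,1])<.04)
    print(lab,m.sum(),L[m].mean(0) if m.any() else 0,cv2.minEnclosingCircle(L[m][:,:2].astype(np.float32)) if m.any() else 0)
E
```

```text
t 8.775 pos [0.4996 0.2216 0.199 ] yawY 1.8155 tilt [-0.0013 -0.0007] F [ 0.3  0.1 -3. ] w 0.48996792246830057 61.71670854091644
rel [-0.0009  0.0232 -0.0021] turn [np.float64(0.0013)] [ 0.282 -0.112  1.829 -0.     1.426 -1.534]
hubtop 5704 [ 0.00231827  0.00039233 -0.01517958] ((0.006088547874242067, 0.00040851347148418427), 0.03462981805205345)
flange 5787 [0.01378829 0.00043487 0.0003979 ] ((-0.00034624896943569183, 0.0005744184600189328), 0.034502483904361725)
```

View pics/e.png

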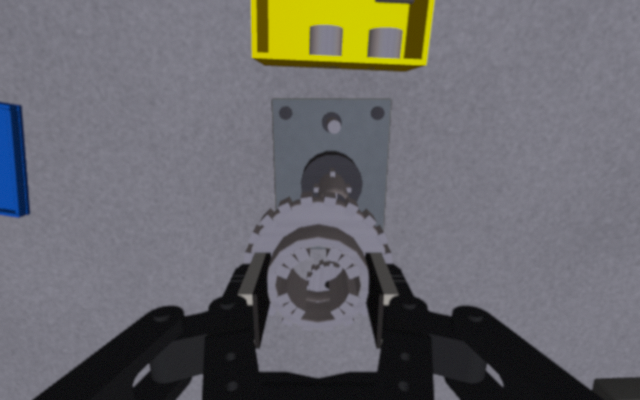

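The cog is held hub up, centred at px (318,285), with its wide groove at the bottom at (318,312), away from the camera and towards the stand's +x, as needed. I'll align over the shaft.

>>> {"api": "jog_arm", "payload": {
  "motion": "0 0 0.018 0 0 0 0; 0 0 0.018 0 0 0 0; 0 0 0.018 0 0 0 0; 0 0 0.018 0.04 0 0 0; 0 0 0.018 0.08 0 0 0"
}}

```text
time: 9.45
tool_pos: [0.498, 0.2298, 0.1574]
tool_rot: [-0.0, -0.121, 0.993, -0.0]
contact_force: [0.6, -0.3, -2.5]
gripper_width: 0.483
grasp_force: 61.7
```

>>> {"api": "jog_arm", "payload": {
  "motion": "0 0 0 0.02 0 0 0; 0 0 0 0.04 0 0 0; 0 0 0 0.04 0 0 0; 0 0 0 0.04 0 0 0; 0 0 0 0.04 0 0 0"
}}

```text
time: 10.07
tool_pos: [0.4989, 0.2303, 0.1402]
tool_rot: [0.001, -0.121, 0.993, 0.0]
contact_force: [0.0, 0.4, -2.1]
gripper_width: 0.491
grasp_force: 61.7
```

```bash
python3 at.py .497 .2324 .115 1.8136; python3 - <<'E'
from h import *
f=grab_frame("wrist");t,r=Rt();m=r.as_matrix()
# ortho in tool frame at hub top plane, up=-x tool(stand +x)
n=400;g=np.linspace(-.035,.035,n);X,Y=np.meshgrid(g,g,indexing='ij')
P=np.stack([X-.0003,Y+.0006,0*X-.016],-1).reshape(-1,3)@m.T+t
q=proj(f,P).astype(np.float32).reshape(n,n,2)
save("f.png",np.hstack([cv2.remap(f["color"],q[...,0],q[...,1],cv2.INTER_CUBIC),cv2.resize(f["color"][220:360,240:400],(400,350))[:,:].repeat(1,0) if 0 else cv2.resize(f["color"][200:360,240:400],(400,400))]))
E
```

```text
t 10.075 pos [0.4989 0.2303 0.1402] yawY 1.814 tilt [0.0015 0.0005] F [ 0.   0.4 -2.1] w 0.49071644141033194 61.73734188079834
rel [0.0028 0.0049 0.0503] turn [np.float64(0.0003)] [ 0.297 -0.054  1.876 -0.     1.318 -1.517]
```

View pics/f.png

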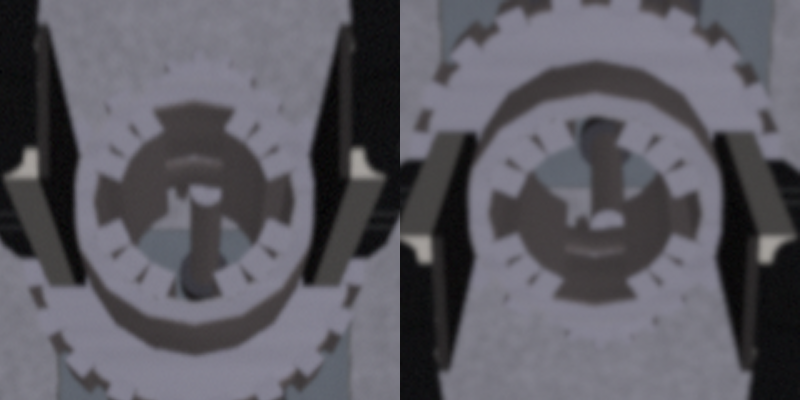

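In the left (rectified) view, the wide groove at (197,105) and the side grooves at (108,200) and (283,198) are square to the tool, so the yaw is good. I'll trim xy and descend.

>>> {"api": "jog_arm", "payload": {
  "motion": "0 0.003 0.0055 0.01 0 0 0; 0 0.003 0.0055 0.03 0 0 0; 0 0.003 0.0055 0.042 0 0 0; 0 0.003 0.0055 0.042 0 0 0; 0 0.003 0.0055 0.042 0 0 0"
}}

```text
time: 10.75
tool_pos: [0.4963, 0.2325, 0.1183]
tool_rot: [0.0, -0.121, 0.993, -0.0]
contact_force: [-0.3, 0.0, -2.0]
gripper_width: 0.489
grasp_force: 61.7
```

```bash
python3 at.py .497 .2328 .050 1.8136
```

```text
t 10.75 pos [0.4963 0.2325 0.1183] yawY 1.814 tilt [0.0001 0.    ] F [-0.3  0.  -2. ] w 0.48944460390343525 61.732177734375
rel [-0.0014  0.0003  0.1366] turn [np.float64(0.0003)] [ 0.302 -0.033  1.894 -0.     1.28  -1.512]
```

>>> {"api": "jog_arm", "payload": {
  "motion": "0 -0.0012 0 0.01 0 0 0; 0 -0.0012 0 0.02 0 0 0; 0 -0.0012 0 0.03 0 0 0; 0 -0.0012 0 0.04 0 0 0; 0 -0.0012 0 0.046 0 0 0"
}}

```text
time: 11.38
tool_pos: [0.4966, 0.2326, 0.0947]
tool_rot: [-0.0, -0.121, 0.993, -0.0]
contact_force: [0.4, 0.7, -3.0]
gripper_width: 0.493
grasp_force: 61.7
```

```bash
python3 at.py .497 .2328 .050 1.8136
```

```text
t 11.375 pos [0.4966 0.2326 0.0947] yawY 1.814 tilt [-0.0006 -0.0001] F [ 0.4  0.7 -3. ] w 0.4929426081153018 61.74519717693329
rel [-0.0009  0.0003  0.0894] turn [np.float64(0.0002)] [ 0.302 -0.003  1.908  0.     1.238 -1.512]
```

>>> {"api": "jog_arm", "payload": {
  "motion": "0 0 0 0.01 0 0 0; 0 0 0 0.02 0 0 0; 0 0 0 0.03 0 0 0; 0 0 0 0.04 0 0 0; 0 0 0 0.051 0 0 0"
}}

```text
time: 12.0
tool_pos: [0.4969, 0.2326, 0.0695]
tool_rot: [0.0, -0.121, 0.993, 0.0]
contact_force: [1.1, -0.5, -2.4]
gripper_width: 0.491
grasp_force: 61.7
```

>>> {"api": "jog_arm", "payload": {
  "motion": "0 0 0 0.004 0 0 0; 0 0 0 0.008 0 0 0; 0 0 0 0.012 0 0 0; 0 0 0 0.016 0 0 0; 0 0 0 0.02 0 0 0"
}}

```text
time: 12.62
tool_pos: [0.4968, 0.2326, 0.0597]
tool_rot: [0.0, -0.121, 0.993, 0.0]
contact_force: [0.2, -0.5, -3.2]
gripper_width: 0.485
grasp_force: 61.8
```

```bash
python3 at.py .497 .2328 .050 1.8136
```

```text
t 12.625 pos [0.4968 0.2326 0.0597] yawY 1.814 tilt [0. 0.] F [ 0.2 -0.5 -3.2] w 0.48531370365437226 61.75389111042023
rel [-0.0004  0.0003  0.0194] turn [np.float64(0.0003)] [ 0.302  0.043  1.926  0.     1.172 -1.512]
```

Underside at about 50 mm means the splines are engaged (they start at 56). I'll finish the last 10 mm.

>>> {"api": "jog_arm", "payload": {
  "motion": "0 0 0 0.005 0 0 0; 0 0 0 0.01 0 0 0; 0 0 0 0.015 0 0 0; 0 0 0 0.019 0 0 0; 0 0 0 0.02 0 0 0"
}}

```text
time: 13.25
tool_pos: [0.4968, 0.2326, 0.0503]
tool_rot: [-0.0, -0.121, 0.993, -0.0]
contact_force: [-3.2, -0.0, 4.0]
gripper_width: 0.488
grasp_force: 62.3
```

```bash
python3 at.py .497 .2328 .049 1.8136
```

```text
t 13.25 pos [0.4968 0.2326 0.0503] yawY 1.814 tilt [-0.0004 -0.0002] F [-3.2 -0.   4. ] w 0.48824997224821903 62.291502356529236
rel [-0.0004  0.0003  0.0026] turn [np.float64(0.0003)] [ 0.302  0.057  1.929 -0.     1.155 -1.512]
```

Contact came at the expected height. I'll release and rise.

>>> {"api": "jog_arm", "payload": {
  "motion": "100 0 0 0 0 0 0; 100 0 0 0 0 0 0; 100 0 0 0 0 0 0; 100 0 0 0 0 0 0; 100 0 0 -0.01 0 0 0"
}}

```text
time: 13.88
tool_pos: [0.4965, 0.2325, 0.0545]
tool_rot: [-0.0, -0.121, 0.993, -0.0]
contact_force: [-0.2, 0.2, 0.2]
gripper_width: 1.006
grasp_force: 0.0
```

>>> {"api": "jog_arm", "payload": {
  "motion": "100 0 0 -0.06 0 0 0; 100 0 0 -0.16 0 0 0; 100 0 0 -0.27 0 0 0; 100 0 0 -0.38 0 0 0; 100 0 -0.05 -0.46 0 0 0"
}}

```text
time: 14.5
tool_pos: [0.5031, 0.2091, 0.2885]
tool_rot: [0.002, -0.122, 0.992, 0.0]
contact_force: [0.9, -1.0, -0.2]
gripper_width: 0.999
grasp_force: 0.0
```

```bash
python3 at.py .571 -.215 .22 1.4; python3 - <<'E'
from h import *
f=grab_frame("wrist");W=cloud(f)
d=np.hypot(W[...,0]-.497,W[...,1]-.233)
for lo,hi in [(.044,.056),(.06,.072)]:
    m=(W[...,2]>lo)&(W[...,2]<hi)&(d<.04);print(lo,m.sum(),np.median(W[m][:,2]),cv2.minEnclosingCircle(W[m][:,:2].astype(np.float32)))
E
```

```text
t 14.5 pos [0.5031 0.2091 0.2885] yawY 1.8163 tilt [0.0038 0.0013] F [ 0.9 -1.  -0.2] w 0.9986918659735988 0.0
rel [ 0.0751 -0.8558  0.1365] turn [np.float64(0.2776)] [ 0.257 -0.17   1.732  0.     1.576 -1.559]
0.044 1573 0.0498349003192855 ((0.4974054992198944, 0.23240430653095245), 0.03429729864001274)
0.06 707 0.06559566602661598 ((0.49728962779045105, 0.2321118712425232), 0.0219753235578537)
```

The cog is home (flange top 50 mm, hub top 66 mm, centred). Now the sleeve, keeping the same tool yaw.

>>> {"api": "jog_arm", "payload": {
  "motion": "100 0.01 -0.1 0 0 0 0; 100 0.02 -0.21 0 0 0 0; 100 0.03 -0.32 0 0 0 0; 100 0.04 -0.43 0 0 0 0; 100 0.05 -0.54 0 0 0 0"
}}

```text
time: 15.18
tool_pos: [0.5436, -0.0615, 0.285]
tool_rot: [0.0, -0.121, 0.993, -0.0]
contact_force: [0.6, -0.6, -0.2]
gripper_width: 0.999
grasp_force: 0.0
```

```bash
python3 at.py .571 -.218 .22 1.8136
```

```text
t 15.175 pos [ 0.5436 -0.0615  0.285 ] yawY 1.8139 tilt [ 0.0007 -0.    ] F [ 0.6 -0.6 -0.2] w 0.999117857121709 0.0
rel [ 0.0222 -0.3171  0.1301] turn [np.float64(0.0002)] [-0.249 -0.161  1.73   0.     1.572 -2.063]
```

>>> {"api": "jog_arm", "payload": {
  "motion": "100 0.02 -0.1 0.04 0 0 0; 100 0.02 -0.2 0.08 0 0 0; 100 0.02 -0.3 0.1 0 0 0; 100 0.02 -0.3 0.1 0 0 0; 100 0.02 -0.3 0.1 0 0 0"
}}

```text
time: 15.8
tool_pos: [0.5699, -0.2074, 0.2349]
tool_rot: [0.0, -0.121, 0.993, 0.0]
contact_force: [0.3, 0.6, 0.2]
gripper_width: 0.998
grasp_force: 0.0
```

```bash
cat > sl.py <<'E'
from h import *
f=grab_frame("wrist");W=cloud(f)
print([(np.round(d["at"],4),round(d["p"],2)) for d in place_of("wrist","sleeve")][:3])
d=np.hypot(W[...,0]-.571,W[...,1]+.217)
m=(W[...,2]>.022)&(W[...,2]<.036)&(d<.05);print(m.sum(),np.median(W[m][:,2]),cv2.minEnclosingCircle(W[m][:,:2].astype(np.float32)))
E
python3 sl.py; python3 at.py .571 -.218 .05 1.8136
```

```text
[(array([ 0.5774, -0.2224,  0.005 ]), 0.72)]
907 0.027628650751747696 ((0.572565495967865, -0.21969275176525116), 0.021968767046928406)
t 15.9 pos [ 0.5702 -0.2067  0.2355] yawY 1.8152 tilt [ 0.0009 -0.0002] F [-0.6 -0.6  1.1] w 0.9984036640090583 0.0
rel [ 0.0042 -0.0222  0.371 ] turn [np.float64(0.0011)] [-0.471  0.006  1.653  0.     1.481 -2.286]
```

>>> {"api": "jog_arm", "payload": {
  "motion": "100 0.002 -0.024 0.1 0 0 0; 100 0.002 -0.024 0.2 0 0 0; 100 0.002 -0.024 0.3 0 0 0; 100 0.002 -0.024 0.37 0 0 0; 100 0.002 -0.024 0.37 0 0 0"
}}

```text
time: 16.52
tool_pos: [0.5697, -0.2172, 0.0468]
tool_rot: [-0.003, -0.122, 0.993, 0.002]
contact_force: [-1.0, 0.3, 0.3]
gripper_width: 1.003
grasp_force: 0.0
```

>>> {"api": "jog_arm", "payload": {
  "motion": "100 0 0 0.03 0 0 0; 100 0 0 0.06 0 0 0; 100 0 0 0.06 0 0 0; 100 0 0 0.06 0 0 0; 100 0 0 0.06 0 0 0"
}}

```text
time: 17.15
tool_pos: [0.5725, -0.22, 0.0206]
tool_rot: [0.001, -0.121, 0.993, -0.0]
contact_force: [-0.6, 0.4, 0.4]
gripper_width: 1.0
grasp_force: 0.0
```

```bash
python3 at.py .5726 -.2197 .013 1.8136
```

```text
t 17.15 pos [ 0.5725 -0.22    0.0206] yawY 1.8139 tilt [ 0.0012 -0.0006] F [-0.6  0.4  0.4] w 1.0000815204667493 0.0
rel [-0.0004  0.0005  0.0151] turn [np.float64(0.0002)] [-0.488  0.24   1.782  0.     1.118 -2.302]
```

>>> {"api": "jog_arm", "payload": {
  "motion": "100 0 0 0.014 0 0 0; 100 0 0 0.014 0 0 0; 100 0 0 0.014 0 0 0; 50 0 0 0.014 0 0 0; 0 0 0 0.014 0 0 0"
}}

```text
time: 17.77
tool_pos: [0.572, -0.2197, 0.0129]
tool_rot: [0.0, -0.121, 0.993, -0.0]
contact_force: [0.1, -0.2, 0.3]
gripper_width: 0.602
grasp_force: 0.0
```

>>> {"api": "jog_arm", "payload": {
  "motion": "0 0 0 0 0 0 0; 0 0 0 0 0 0 0; 0 0 0 0 0 0 0; 0 0 0 0 0 0 0; 0 0 0 -0.02 0 0 0"
}}

```text
time: 18.4
tool_pos: [0.5705, -0.2189, 0.0213]
tool_rot: [-0.002, -0.121, 0.993, 0.001]
contact_force: [0.1, -0.5, -1.5]
gripper_width: 0.486
grasp_force: 61.0
```

```bash
python3 at.py .4973 .2325 .20 1.8136
```

```text
t 18.4 pos [ 0.5705 -0.2189  0.0213] yawY 1.8141 tilt [-0.0033  0.0016] F [ 0.1 -0.5 -1.5] w 0.48585575197142894 61.01474789902568
rel [-0.0744  0.9124 -0.3555] turn [np.float64(0.0003)] [-0.488  0.237  1.784 -0.     1.124 -2.302]
```

>>> {"api": "jog_arm", "payload": {
  "motion": "0 0 0 -0.08 0 0 0; 0 0 0 -0.18 0 0 0; 0 0 0.02 -0.28 0 0 0; 0 -0.01 0.1 -0.34 0 0 0; 0 -0.02 0.2 -0.36 0 0 0"
}}

```text
time: 19.02
tool_pos: [0.5581, -0.12, 0.2055]
tool_rot: [0.002, -0.12, 0.993, -0.001]
contact_force: [0.7, 0.2, -1.4]
gripper_width: 0.487
grasp_force: 61.2
```

>>> {"api": "jog_arm", "payload": {
  "motion": "0 -0.01 0.11 0 0 0 0; 0 -0.02 0.22 0 0 0 0; 0 -0.03 0.33 0 0 0 0; 0 -0.04 0.44 0 0 0 0; 0 -0.05 0.53 0 0 0 0"
}}

```text
time: 19.65
tool_pos: [0.5166, 0.1449, 0.2021]
tool_rot: [-0.001, -0.122, 0.993, -0.0]
contact_force: [0.7, -0.4, -1.5]
gripper_width: 0.488
grasp_force: 61.2
```

```bash
python3 at.py .4973 .2325 .20 1.8136
```

```text
t 19.65 pos [0.5166 0.1449 0.2021] yawY 1.8149 tilt [-0.0014 -0.0002] F [ 0.7 -0.4 -1.5] w 0.48764859760306856 61.15080999210477
rel [-0.0049  0.1794  0.0041] turn [np.float64(0.0008)] [ 0.135 -0.139  1.848 -0.     1.434 -1.68 ]
```

>>> {"api": "jog_arm", "payload": {
  "motion": "0 -0.003 0.07 0 0 0 0; 0 -0.003 0.14 0 0 0 0; 0 -0.003 0.16 0 0 0 0; 0 -0.003 0.16 0.02 0 0 0; 0 -0.003 0.16 0.04 0 0 0"
}}

```text
time: 20.27
tool_pos: [0.5002, 0.22, 0.1816]
tool_rot: [-0.0, -0.121, 0.993, -0.0]
contact_force: [-0.5, 0.8, -1.0]
gripper_width: 0.485
grasp_force: 61.2
```

>>> {"api": "jog_arm", "payload": {
  "motion": "0 0 0 0.04 0 0 0; 0 0 0 0.07 0 0 0; 0 0 0 0.07 0 0 0; 0 0 0 0.07 0 0 0; 0 0 0 0.07 0 0 0"
}}

```text
time: 20.9
tool_pos: [0.5008, 0.2213, 0.1488]
tool_rot: [0.001, -0.121, 0.993, 0.0]
contact_force: [0.1, -0.9, -1.4]
gripper_width: 0.487
grasp_force: 61.2
```

```bash
python3 at.py .4970 .2327 .115 1.8136;  python3 - <<'E'
from h import *
f=grab_frame("wrist");W=cloud(f);t,r=Rt();L=(W-t)@r.as_matrix()
m=(abs(L[...,2]+.015)<.005)&(np.hypot(L[...,0],L[...,1])<.028)
print(m.sum(),np.median(L[m][:,2]),cv2.minEnclosingCircle(L[m][:,:2].astype(np.float32)))
save("g.png",f["color"][180:400,160:480],2)
E
```

```text
t 20.9 pos [0.5008 0.2213 0.1488] yawY 1.8141 tilt [0.0017 0.0005] F [ 0.1 -0.9 -1.4] w 0.48678413463834014 61.1846986413002
rel [0.002  0.0241 0.0676] turn [np.float64(0.0003)] [ 0.28  -0.068  1.874 -0.     1.334 -1.534]
5720 -0.014178407660369992 ((0.003814206225797534, -2.1389152607298456e-05), 0.026912305504083633)
```

View pics/g.png

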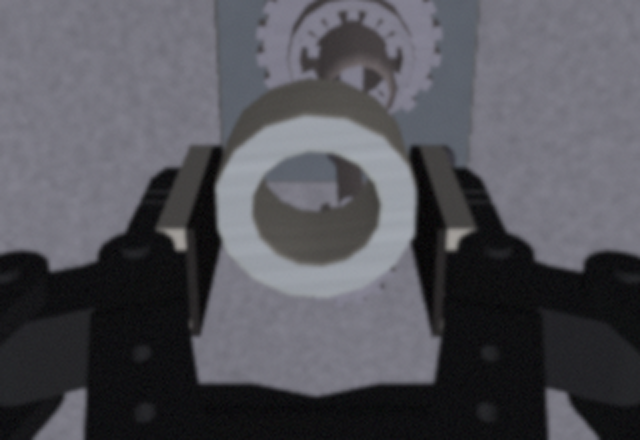

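The wide sleeve is held upright, with its ring centred at about (317,205). The shaft and the seated cog are visible behind it at (355,60). I'll align it and descend.

>>> {"api": "jog_arm", "payload": {
  "motion": "0 0.002 0.024 0 0 0 0; 0 0.002 0.024 0 0 0 0; 0 0.002 0.024 0.02 0 0 0; 0 0.002 0.024 0.045 0 0 0; 0 0.002 0.024 0.055 0 0 0"
}}

```text
time: 21.58
tool_pos: [0.4953, 0.232, 0.1182]
tool_rot: [-0.001, -0.121, 0.993, -0.0]
contact_force: [-0.5, -0.4, -1.8]
gripper_width: 0.484
grasp_force: 61.2
```

>>> {"api": "jog_arm", "payload": {
  "motion": "0 0 0 0 0 0 0; 0 0 0 0 0 0 0; 0 0 0 0 0 0 0; 0 0 0 0 0 0 0; 0 0 0 0 0 0 0"
}}

```text
time: 22.2
tool_pos: [0.4964, 0.2325, 0.1205]
tool_rot: [0.0, -0.121, 0.993, 0.0]
contact_force: [0.1, 1.1, -2.0]
gripper_width: 0.488
grasp_force: 61.2
```

```bash
python3 at.py .4968 .2327 .095 1.8136
```

```text
t 22.2 pos [0.4964 0.2325 0.1205] yawY 1.814 tilt [0.0003 0.0001] F [ 0.1  1.1 -2. ] w 0.48816839291029457 61.1920040845871
rel [-0.0008  0.0002  0.0509] turn [np.float64(0.0003)] [ 0.302 -0.035  1.892 -0.     1.284 -1.512]
```

>>> {"api": "jog_arm", "payload": {
  "motion": "0 -0.001 0 0.01 0 0 0; 0 -0.001 0 0.02 0 0 0; 0 -0.001 0 0.03 0 0 0; 0 -0.001 0 0.04 0 0 0; 0 -0.001 0 0.05 0 0 0"
}}

```text
time: 22.82
tool_pos: [0.4968, 0.2326, 0.0948]
tool_rot: [-0.0, -0.121, 0.993, -0.0]
contact_force: [-0.5, -0.2, -1.2]
gripper_width: 0.491
grasp_force: 61.2
```

>>> {"api": "jog_arm", "payload": {
  "motion": "0 0 0 0.008 0 0 0; 0 0 0 0.016 0 0 0; 0 0 0 0.024 0 0 0; 0 0 0 0.032 0 0 0; 0 0 0 0.036 0 0 0"
}}

```text
time: 23.45
tool_pos: [0.4967, 0.2326, 0.0769]
tool_rot: [-0.0, -0.121, 0.993, -0.0]
contact_force: [-0.3, -1.1, -1.2]
gripper_width: 0.489
grasp_force: 61.2
```

```bash
python3 at.py .4968 .2327 .075 1.8136
```

```text
t 23.45 pos [0.4967 0.2326 0.0769] yawY 1.814 tilt [-0.0003 -0.0001] F [-0.3 -1.1 -1.2] w 0.4892136567632668 61.19328439235687
rel [-0.0003  0.0002  0.0039] turn [np.float64(0.0003)] [ 0.302  0.02   1.918 -0.     1.205 -1.512]
```

>>> {"api": "jog_arm", "payload": {
  "motion": "0 0 0 0.001 0 0 0; 0 0 0 0.002 0 0 0; 0 0 0 0.003 0 0 0; 0 0 0 0.004 0 0 0; 0 0 0 0.005 0 0 0"
}}

```text
time: 24.08
tool_pos: [0.497, 0.2326, 0.0755]
tool_rot: [-0.0, -0.121, 0.993, -0.0]
contact_force: [-2.3, -1.3, 5.4]
gripper_width: 0.483
grasp_force: 61.8
```

Contact. I'll release and rise.

>>> {"api": "jog_arm", "payload": {
  "motion": "100 0 0 0 0 0 0; 100 0 0 0 0 0 0; 100 0 0 0 0 0 0; 100 0 0 0 0 0 0; 100 0 0 -0.02 0 0 0"
}}

```text
time: 24.7
tool_pos: [0.496, 0.2324, 0.0841]
tool_rot: [-0.001, -0.121, 0.993, -0.0]
contact_force: [0.5, 0.8, -0.2]
gripper_width: 0.997
grasp_force: 0.0
```

>>> {"api": "jog_arm", "payload": {
  "motion": "100 0 0 -0.06 0 0 0; 100 0 0 -0.14 0 0 0; 100 0 0 -0.24 0 0 0; 100 0 0 -0.34 0 0 0; 100 0 0 -0.36 0 0 0"
}}

```text
time: 25.32
tool_pos: [0.4988, 0.2332, 0.2709]
tool_rot: [0.005, -0.121, 0.993, 0.001]
contact_force: [0.1, -0.3, 1.1]
gripper_width: 1.0
grasp_force: 0.0
```

>>> {"api": "jog_arm", "payload": {
  "motion": "100 0 0 0 0 0 0; 100 0 0 0 0 0 0; 100 0 0 0 0 0 0; 100 0 0 0 0 0 0; 100 0 0 0 0 0 0"
}}

```text
time: 25.95
tool_pos: [0.4967, 0.2326, 0.2642]
tool_rot: [-0.0, -0.121, 0.993, -0.0]
contact_force: [-0.7, 0.5, 0.6]
gripper_width: 1.001
grasp_force: 0.0
```

```bash
python3 - <<'E'
from h import *
f=grab_frame("wrist");W=cloud(f)
d=np.hypot(W[...,0]-.497,W[...,1]-.233)
for lo,hi in [(.044,.056),(.084,.092)]:
    m=(W[...,2]>lo)&(W[...,2]<hi)&(d<.04);print(lo,m.sum(),np.median(W[m][:,2]),cv2.minEnclosingCircle(W[m][:,:2].astype(np.float32)))
save("i.png",f["color"][:300,160:480],2);s=state();print(s["time"],s["contact_force"],s["joint_vel"].round(3))
E
```

```text
0.044 1365 0.049817628882230625 ((0.49726253747940063, 0.23232156038284302), 0.03422173485159874)
0.084 1103 0.08960800617979758 ((0.49792367219924927, 0.2323327362537384), 0.022007659077644348)
26.0 [0.53403915 0.34563243 0.24131842] [ 0.003 -0.003 -0.004  0.001 -0.001  0.002]
```

View pics/i.png

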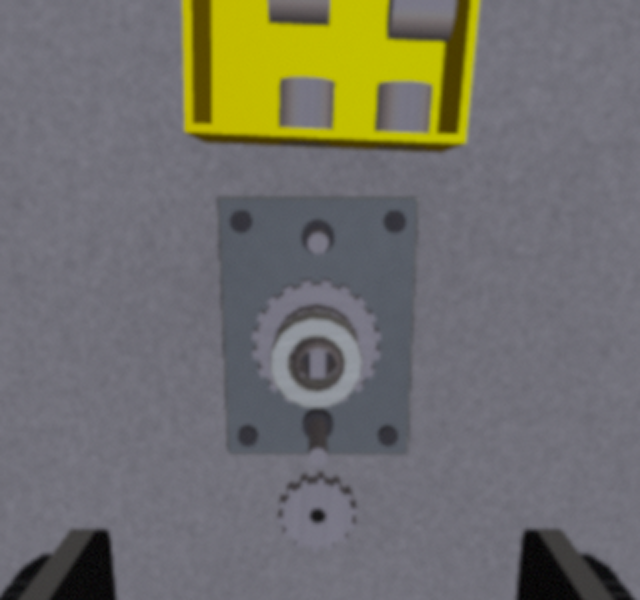

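The sleeve at (317,362) sits on the cog at (317,340), with its top at 90 mm and the cog's flange top at 50 mm, both home. The bin and small gear haven't moved.

```bash
python3 -c "
from plant import *
print(job_done())"
```

```text
the job is handed in; nothing more can be done
None
```

The cog is seated on the shoulder with its splines engaged, the sleeve rests on its hub, both are released, and the job was handed in at about 26 s; no verdict came back.

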